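# Fetch the case from behind the bottles and restore the stock row

## Task

Stand the three bottles aside on the black mat, then take the grey case from behind them and set it down upright and lengthwise in the blue tote for the order. Only then put the bottles back on the stock board, each centred on the pad of its own cap's colour, wherever it stood before. Keep the bottles and the case upright all the time, and let go of everything at the end.

Things in the scene. Friction and masses are not known exactly. Their poses are not given: they have to be found in the camera images.
- bottle_red: loose bottle with a red screw cap: white square body 54 x 54 mm and 54 mm high, round red cap 30 mm in diameter from 60 to 92 mm above the underside (grip it by the cap, from above), 0.15 to 0.31 kg. Origin at the centre of its underside, z up, x and y square to the body's sides. At the start the three bottles stand in a row on the pads, in any order, about 10 mm from the front of the grey case and 18 mm from each other
- bottle_yellow: loose bottle with a yellow screw cap: white square body 54 x 54 mm and 54 mm high, round yellow cap 30 mm in diameter from 60 to 92 mm above the underside (grip it by the cap, from above), 0.15 to 0.31 kg. Origin at the centre of its underside, z up, x and y square to the body's sides. At the start the three bottles stand in a row on the pads, in any order, about 10 mm from the front of the grey case and 18 mm from each other
- bottle_green: loose bottle with a green screw cap: white square body 54 x 54 mm and 54 mm high, round green cap 30 mm in diameter from 60 to 92 mm above the underside (grip it by the cap, from above), 0.15 to 0.31 kg. Origin at the centre of its underside, z up, x and y square to the body's sides. At the start the three bottles stand in a row on the pads, in any order, about 10 mm from the front of the grey case and 18 mm from each other
- pad_red: fixed red square pad, 66 x 66 mm and 2 mm thick, with a red strip 66 x 20 mm just before its front edge (that only names it). Origin at the centre of the square's underside, 12 mm above the table; its top lies 2 mm above the origin. x points to the back of the stock board (to the case), y along the row; the three pads lie in a row, 72 mm apart, on a 200 x 256 mm wooden stock board with a lip 8 mm higher than the deck
- pad_yellow: fixed yellow square pad, 66 x 66 mm and 2 mm thick, with a yellow strip 66 x 20 mm just before its front edge (that only names it). Origin at the centre of the square's underside, 12 mm above the table; its top lies 2 mm above the origin. x points to the back of the stock board (to the case), y along the row; the three pads lie in a row, 72 mm apart, on a 200 x 256 mm wooden stock board with a lip 8 mm higher than the deck
- pad_green: fixed green square pad, 66 x 66 mm and 2 mm thick, with a green strip 66 x 20 mm just before its front edge (that only names it). Origin at the centre of the square's underside, 12 mm above the table; its top lies 2 mm above the origin. x points to the back of the stock board (to the case), y along the row; the three pads lie in a row, 72 mm apart, on a 200 x 256 mm wooden stock board with a lip 8 mm higher than the deck
- case: loose grey plastic carrying case standing on its long edge behind the bottles: 46 mm (its x, the way to grip it) x 150 mm (its y) x 52 mm high, a black line along the top, 0.25 to 0.42 kg. Origin at the centre of its underside, which rests on the board's deck 12 mm above the table. Behind it about 40 mm of deck are free, but a small vial and a tiny carton stand beyond its two ends, in the board's back corners; in front there is no room for a finger until the bottles are gone
- mat: fixed black rubber mat, 270 mm (its x) x 116 mm (its y), 3 mm thick, lying on the table to one side of the stock board, left or right: the side area for the bottles. Origin at the centre of its underside, on the table
- tote: fixed open blue tote, 220 mm (its x) x 124 mm (its y) x 42 mm high outside, walls 4 mm, floor no more than 5 mm thick, on the other side of the stock board from the mat. Origin at the centre of its underside, on the table. Empty at the start
Not all that is in view belongs to the job. What is shaped like the bottle_green but orange or purple is not meant.

How it is judged (in metres and radians):
On the way, in this order (a step that is already met when the one before it is completed fails the run):
1. all three bottles stand released on the black mat (x of bottle_red in the frame of mat between -0.135 and 0.135 m and y of bottle_red in the frame of mat between -0.058 and 0.058 m and z of each of bottle_red, bottle_yellow, bottle_green in the frame of mat below 0.008 m and angle between each of bottle_red, bottle_yellow, bottle_green's own z axis and vertical below 0.15 rad and contact force between each of bottle_red, bottle_yellow, bottle_green and the fingers below 0.05 N and linear speed of each of bottle_red, bottle_yellow, bottle_green below 0.03 m/s and x of bottle_yellow in the frame of mat between -0.135 and 0.135 m and y of bottle_yellow in the frame of mat between -0.058 and 0.058 m and x of bottle_green in the frame of mat between -0.135 and 0.135 m and y of bottle_green in the frame of mat between -0.058 and 0.058 m), for 0.2 s.
2. the case stands released in the blue tote, the bottles still on the mat (all of step 1 and x of case in the frame of tote between -0.036 and 0.036 m and y of case in the frame of tote between -0.04 and 0.04 m and z of case in the frame of tote below 0.012 m and angle between case's own z axis and vertical below 0.15 rad and contact force between case and the fingers below 0.05 N and linear speed of case below 0.03 m/s), for 0.2 s.
At the end, for the whole second after the job is handed in: The case stands upright (within 0.15 rad) on the tote's floor, its centre within 36 mm along and 40 mm across of the tote's centre; each bottle stands upright (within 0.1 rad) on the pad of its cap's colour, its centre within 12 mm of the pad's centre; all released and at rest (x of case in the frame of tote between -0.036 and 0.036 m and y of case in the frame of tote between -0.04 and 0.04 m and z of case in the frame of tote below 0.012 m and angle between case's own z axis and vertical below 0.15 rad and contact force between each of case, bottle_red, bottle_yellow, bottle_green and the fingers below 0.05 N and linear speed of each of case, bottle_red, bottle_yellow, bottle_green below 0.03 m/s and horizontal distance between bottle_red and pad_red below 0.012 m and z of bottle_red in the frame of pad_red below 0.008 m and angle between each of bottle_red, bottle_yellow, bottle_green's own z axis and vertical below 0.1 rad and horizontal distance between bottle_yellow and pad_yellow below 0.012 m and z of bottle_yellow in the frame of pad_yellow below 0.008 m and horizontal distance between bottle_green and pad_green below 0.012 m and z of bottle_green in the frame of pad_green below 0.008 m); the robot touches nothing.
It fails at once if a bottle or the case is tipped by more than 0.6 rad (angle between any of bottle_red, bottle_yellow, bottle_green, case's own z axis and vertical above 0.6 rad).
It also fails if it takes over 144 s, if anything falls off the work surface, if the arm or the gripper's body presses on something with over 40 N, if the wrist force passes 120 N, or if a joint passes its speed limit or range.

## Robot

A 6-joint arm with a two-finger parallel gripper is mounted at the origin on the work surface. World frame = base frame: x ahead of the robot, y to its left, z up, the work surface at z = 0. Lengths are in mm, angles in rad, forces in N, time in s.
With the tool pointing down it reaches from about 350 to 775 mm from the base axis. Payload 5.5 kg.
Tool frame: the origin (TCP) lies midway between the tips of the shut fingers; the grasp point (between the pads) lies r.grasp_offset behind it (r.grasp_offset is the distance from the TCP to the grasp point, in mm); y points along the fingers, z is the direction in which the jaws open and shut, and the axes are right-handed (so a half turn about y gives the same grasp; the last joint's range is limited). The gripper opens to 85 mm and grips with 20 to 120 N. Pads are 22 mm wide; open, the fingers measure 114 mm over their backs; the gripper's body (76 mm by 85 mm) begins 54 mm behind the grasp point. The pads swing forward as they close: fully open they stand 13 mm farther back than shut.
Start: joints at [-1.385, 0.313, 0.046, 1.304, 0, 1.431], TCP at [184.035, -544.796, 231.323] pointing down, gripper open.
Joint ranges: [-2.76, 2.76], [-0.86, 1.69], [-1.03, 1.26], [-2.2, 2.34], [-1.47, 1.5], [-3.14, 3.14]. Speed limits (rad/s): [2.57, 2.57, 3.14, 3.14, 3.14, 3.14].

## Interface

Orientations are given as a 3x3 rotation matrix whose columns are the frame's x, y, z axes.
In Python, from cell import readout, eyes, r gives the robot as it stands. The module is installed in compiled form; this text tells all that it offers.
- The arm moves only by the tool apply_moves, never from a script. Its arguments are lists of equal length, an entry for each row: "claw": the opening, from 0 (shut) to 1 (fully open); "delta_pos": the shift along the world's x, y, z as a fraction of full scale, a list of three; "dr": the turn, a rotation vector about the world's x, y, z as a fraction of full scale, a list of three. In form: {"claw": [claw, ...], "delta_pos": [[tx, ty, tz], ...], "dr": [[wx, wy, wz], ...]}. A call has 1 to 20 rows; each row shifts and turns the commanded pose from where the row before left it; what a row does not reach is not made up. Full scale, the value 1, is 1 m for a shift and 90 degrees for a turn. A row lasts 1/10 s, in which the tool goes at most 50 mm and 8.59 degrees, less where a joint would pass 70% of its speed; a pose out of reach is approached as far as the arm can. A call with a number of a shift or a turn outside -1 to 1 is refused whole. A call with a gripper value outside its range is refused whole. The fingers move at their own pace and stop on an object; "force" is the grip in N (left out, the last holds). Time passes only in rows, so rows that do not move let the fingers close. It gives the time, the measured TCP pose, the force and the opening at its end, in the units of the state.
- readout.get_obs(): the state, without advancing time (a new reading comes with each control period).
- eyes.camera(name): name is "scene" or "top" or "wrist"; returns a dict with "color" (420x560x3 uint8, red, green, blue), "vfov" (degrees; the focal length in pixels is half the picture's height over the tangent of half this angle, whatever the lens; pixels are square), "cx", "cy" (the principal point, pixels), "rvec" (rotation vector, rad) and "tvec" (3), from world to camera coordinates, as OpenCV has them; the wrist camera has in their place "mount" (4x4, takes a point from camera to tool coordinates, whose origin is the TCP and whose axes are the tool frame's). Camera axes: x right, y down, z forward; pixel columns grow to the right and rows downward; lengths in mm; the calibration is good to about 2 mm. The wrist camera is an equidistant fisheye: a pixel r from the principal point sees the ray r / f radians off the axis. A picture is of the moment at which its call begins: read the wrist's pose just before it. There is no depth.
- r.close_job(): hands the job in, once; it reports no verdict.
Trained networks look in the newest picture that a camera, given by its name, has taken for a name from the list of things; names that differ only in an ending like _2 or _b are one class to them, and where a whole thing is asked for, a point or a joint stands for the part that bears it (a point fixed in the world has none). Each returns a list of dicts, best first, with "score" (0 to 1); they miss things now and then, are a little off and sometimes report something else, mostly with a low value. They report only what shows in the picture. A call takes as long as a camera call. They do not tell look-alikes from the thing itself.
- eyes.boxes_of(camera, thing): "point" ([column, row] in pixels, amid what is visible of it).
- eyes.landmark_of(camera, thing): "point" ([column, row] in pixels: a listed point, or the origin of a listed thing).
The state is a dict: "clock": time; "qpos": joint angles; "qd": joint speeds; "effort": joint torques, N m; "position": TCP position; "orientation": TCP orientation; "contact_force": force on the tool from outside, world axes, zero at the start; "moment": the same for the moment, N m; "grip_width": finger opening in mm.
Only numpy, scipy, OpenCV 4.12 (cv2) and the standard library are available. Lean on these libraries where they do the work, as an engineer would, in place of code of your own. Each camera call takes 0.05 s, during which the arm holds its last target.

## Working session

There is one attempt and no reset: what is moved stays moved. The work goes in short steps, Python scripts to look and compute and a tool call to move; the robot and the scene stay as the last step left them, time stands still between calls to the robot, and variables do not carry over. Pictures are saved under pics/ and viewed, and the job is handed in when it is done.

Besides the shell and the picture viewer there is one more tool, called by a JSON object that holds its "op" and its "data". apply_moves: Moves the arm, as the interface text tells. Shift numbers are shares of 1 m and turn numbers shares of 90 degrees, none past 1 either way. Its arguments: {"type":"object","properties":{"claw":{"type":"array","items":{"type":"number"}},"delta_pos":{"type":"array","items":{"type":"array","items":{"type":"number","minimum":-1,"maximum":1}}},"dr":{"type":"array","items":{"type":"array","items":{"type":"number","minimum":-1,"maximum":1}}},"force":{"type":"number"}},"required":["claw","delta_pos","dr"]}

```bash
mkdir -p pics
python3 - <<'E'
from cell import readout, eyes, r
import cv2
o=readout.get_obs(); print(o, r.grasp_offset)
for n in ["scene","top","wrist"]:
    c=eyes.camera(n); cv2.imwrite(f"pics/{n}0.png",c["color"][:,:,::-1]); print(n,{k:v for k,v in c.items() if k!="color"})
E
```

```text
{'clock': 0.0, 'qpos': array([-1.38459639e+00,  3.14044289e-01,  4.49708185e-02,  1.30359239e+00,
        6.69471443e-06,  1.43123775e+00]), 'qd': array([-0.00107927,  0.00060136, -0.00046966,  0.00203578, -0.00016315,
        0.00198633]), 'effort': array([-1.29904602e-04, -4.80623960e+01,  2.98534960e+01,  1.91883993e-02,
       -1.98629523e-04,  5.29044840e-06]), 'position': array([ 183.93554665, -544.24690285,  230.3805635 ]), 'orientation': array([[-9.47408300e-01, -3.39520210e-04,  3.20027182e-01],
       [-3.20027251e-01,  1.83845871e-03, -9.47406554e-01],
       [-2.66693089e-04, -9.99998252e-01, -1.85042676e-03]]), 'contact_force': array([ 0.65206444, -0.22963366,  0.01888979]), 'moment': array([ 0.02044282,  0.01674802, -0.04232381]), 'grip_width': 85.7748625936145} 18.700000000000003
scene {'vfov': 43.02181256771426, 'cx': 279.26070535808094, 'cy': 207.81729601562677, 'rvec': array([ 2.08429351,  1.44543352, -0.49530167]), 'tvec': array([-187.79925223, -400.33656628, 1427.0379787 ])}
top {'vfov': 57.02943395181193, 'cx': 283.4478364628068, 'cy': 210.7644567545504, 'rvec': array([ 2.18189233, -2.22267448,  0.11725543]), 'tvec': array([-21.71335023, 585.35230396, 972.3645484 ])}
wrist {'vfov': 65.70646984690485, 'cx': 278.9030718742776, 'cy': 209.26388661173897, 'mount': array([[-1.80535289e-04,  9.62887808e-01,  2.69901901e-01,
        -6.86023472e+01],
       [ 4.95828234e-04, -2.69901786e-01,  9.62887730e-01,
        -1.43506462e+02],
       [ 9.99999861e-01,  3.07660197e-04, -4.28700165e-04,
         6.35566374e-02],
       [ 0.00000000e+00,  0.00000000e+00,  0.00000000e+00,
         1.00000000e+00]])}
```

View pics/top0.png

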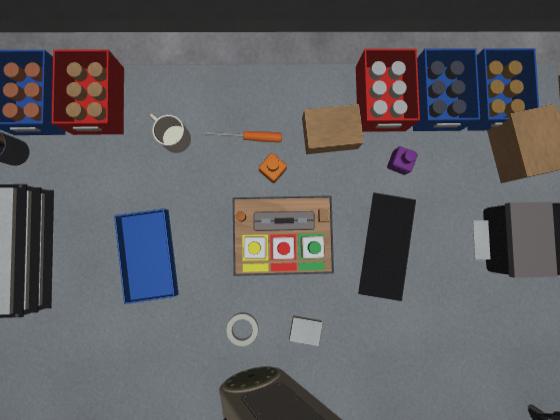

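View pics/scene0.png

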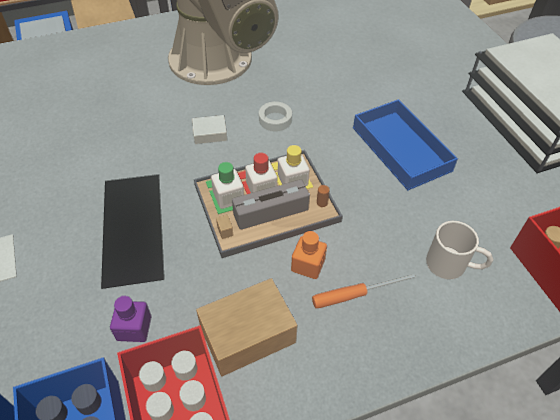

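View pics/wrist0.png

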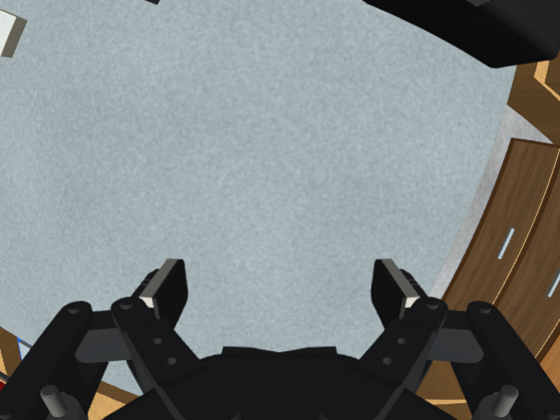

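The top view shows the board at (283,235) with yellow, red and green bottles at (255,248), (284,248) and (313,248). The case is behind them at (284,220), the mat at (387,246) and the tote at (146,255).

```bash
cat > h.py <<'E'
import numpy as np, cv2
from cell import readout, eyes, r
def cam(n):
    c=eyes.camera(n); c["f"]=c["color"].shape[0]/2/np.tan(np.radians(c["vfov"])/2); return c
def ray(c,px):
    R=cv2.Rodrigues(np.array(c["rvec"]))[0]; C=-R.T@c["tvec"]
    d=R.T@np.array([(px[0]-c["cx"])/c["f"],(px[1]-c["cy"])/c["f"],1]); return C,d
def at(c,px,z):
    C,d=ray(c,px); return C+d*(z-C[2])/d[2]
def wray(c,o,px):
    v=np.array([px[0]-c["cx"],px[1]-c["cy"]]); rr=np.linalg.norm(v); th=rr/c["f"]
    d=np.append(np.sin(th)*v/rr if rr>0 else v,np.cos(th))
    M=np.array(c["mount"]);R=o["orientation"]
    return o["position"]+R@M[:3,3], R@M[:3,:3]@d
def wat(c,o,px,z):
    C,d=wray(c,o,px); return C+d*(z-C[2])/d[2]
def wproj(c,o,P):
    M=np.array(c["mount"]);R=o["orientation"]
    p=M[:3,:3].T@(R.T@(np.array(P)-o["position"])-M[:3,3])
    s=np.linalg.norm(p[:2]);th=np.arctan2(s,p[2]); return np.array([c["cx"],c["cy"]])+c["f"]*th*p[:2]/s
def mask(img,col,lo=60):
    h=cv2.cvtColor(img,cv2.COLOR_RGB2HSV); H,S,V=[h[:,:,i].astype(int) for i in range(3)]
    m={"red":((H<6)|(H>174))&(S>150)&(V>70),"yellow":(abs(H-28)<6)&(S>150)&(V>90),"green":(abs(H-65)<18)&(S>100)&(V>50),
       "blue":(abs(H-110)<12)&(S>120)&(V>50),"black":(V<lo)&(S<90)}[col]
    return m.astype(np.uint8)
def blobs(m,amin=30):
    n,l,s,c=cv2.connectedComponentsWithStats(m); return [(s[i,4],tuple(s[i,:4]),c[i],l==i) for i in range(1,n) if s[i,4]>amin]
E
python3 - <<'E'
from h import *
np.set_printoptions(precision=1,suppress=True)
for n in ["top","scene"]:
    c=cam(n)
    print(n,"cam pos",ray(c,(0,0))[0])
    for col in ["red","yellow","green"]:
        for b in blobs(mask(c["color"],col)):
            x,y=b[2]
            if (n=="top" and 225<x<345 and 190<y<285) or (n=="scene" and 180<x<350 and 130<y<260): print(n,col,b[0],b[1],b[2],at(c,b[2],106),at(c,b[2],14))
    if n=="top":
      for col in ["blue","black"]:
        for b in blobs(mask(c["color"],col),800):
            if 190<b[2][1]<310:
                cnt=max(cv2.findContours(b[3].astype(np.uint8),0,1)[0],key=len)
                rr=cv2.minAreaRect(cnt); bp=cv2.boxPoints(rr); z=42 if col=="blue" else 3
                print(col,b[0],rr); print(np.array([at(c,p,z) for p in bp]), np.mean([at(c,p,z) for p in bp],0))
    im=c["color"]
    crop=im[185:285,220:350] if n=="top" else im[130:260,180:350]
    cv2.imwrite(f"pics/{n}crop.png",cv2.resize(crop,None,fx=4.5,fy=4.5,interpolation=2)[:,:,::-1])
    for t in ["bottle_red","bottle_yellow","bottle_green","pad_red","pad_yellow","pad_green","case","mat","tote"]:
        d=eyes.landmark_of(n,t)[:2]; z=dict(b=14,p=12,c=12,m=0,t=0)[t[0]]
        print(n,t,[(round(float(q["score"]),2),np.array(q["point"]),at(c,q["point"],z)[:2]) for q in d])
E
```

```text
top cam pos [ 515.     3.5 1011.6]
top red 134 (np.int32(270), np.int32(234), np.int32(26), np.int32(26)) [282.7 240.7] [508.7 -26.4 106. ] [508.  -29.4  14. ]
top red 113 (np.int32(278), np.int32(243), np.int32(12), np.int32(12)) [283.2 248.1] [491.5 -27.2 106. ] [489.1 -30.4  14. ]
top red 204 (np.int32(271), np.int32(263), np.int32(26), np.int32(8)) [283.4 266.6] [448.8 -26.7 106. ] [442.1 -29.8  14. ]
top yellow 76 (np.int32(243), np.int32(235), np.int32(25), np.int32(26)) [259.9 249.4] [489.6  27.2 106. ] [487.   29.6  14. ]
top yellow 110 (np.int32(248), np.int32(242), np.int32(12), np.int32(12)) [253.8 247.6] [494.1  41.4 106. ] [492.   45.3  14. ]
top yellow 173 (np.int32(243), np.int32(264), np.int32(25), np.int32(8)) [255.1 267.3] [448.6  39.  106. ] [441.8  42.6  14. ]
top green 104 (np.int32(298), np.int32(234), np.int32(25), np.int32(25)) [304.6 240.8] [507.5 -77.6 106. ] [506.7 -85.8  14. ]
top green 124 (np.int32(308), np.int32(242), np.int32(13), np.int32(12)) [313.9 247.4] [491.8 -99.2 106. ] [ 489.4 -109.6   14. ]
top green 176 (np.int32(299), np.int32(262), np.int3
[... 2357 characters left out ...]
1   14. ]
scene bottle_red [(0.8, array([263.3, 188.8]), array([495.3, -22.7]))]
scene bottle_yellow [(0.81, array([292.6, 180.8]), array([495.8,  43.6]))]
scene bottle_green [(0.87, array([134.4, 330.7]), array([ 722.3, -339.6])), (0.72, array([310.9, 267. ]), array([709.1,  -3.9]))]
scene pad_red []
scene pad_yellow [(0.49, array([294.2, 186.1]), array([509.3,  41.9]))]
scene pad_green [(0.67, array([226.8, 197.8]), array([ 490.7, -101.7]))]
scene case [(0.98, array([269.4, 210.3]), array([552.6, -29.9]))]
scene mat [(0.59, array([131. , 228.3]), array([ 490.6, -303.8])), (0.59, array([228.9, 197.5]), array([481.6, -95.1]))]
scene tote [(0.77, array([401.9, 152. ]), array([489. , 314.7]))]
```

View pics/topcrop.png

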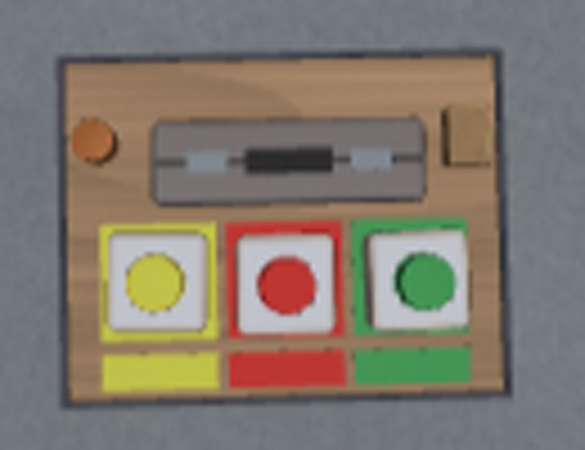

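Run:
```python
from h import *
np.set_printoptions(precision=1,suppress=True)
c=cam("top")
for col in ["yellow","red","green"]:
    B=[b for b in blobs(mask(c["color"],col),60) if 225<b[2][0]<345 and 190<b[2][1]<285]
    for b in B:
        cnt=np.vstack(cv2.findContours(b[3].astype(np.uint8),0,1)[0]).astype(np.float32)
        w=np.array([at(c,p[0],14)[:2] for p in cnt],np.float32)
        print(col,b[0],cv2.minAreaRect(w), w.min(0),w.max(0))
# scene: case + mat view check
```

```text
yellow 77 ((492.3005676269531, 41.97278594970703), (61.334938049316406, 63.75096893310547), 89.0406723022461) [460.8  10.8] [524.2  73.1]
yellow 110 ((491.6061706542969, 45.25782012939453), (27.21305274963379, 28.840984344482422), 43.995365142822266) [478.1  31.7] [506.3  60. ]
yellow 173 ((442.00994873046875, 42.77045440673828), (17.328086853027344, 61.919776916503906), 1.696176290512085) [432.8  12. ] [450.4  73.5]
red 133 ((493.3859558105469, -28.529483795166016), (64.46766662597656, 64.1114501953125), 88.76110076904297) [460.6 -61.4] [525.6   3.7]
red 113 ((488.1173095703125, -31.02416229248047), (28.31564712524414, 28.157712936401367), 88.84347534179688) [474.1 -45.3] [502.3 -16.8]
red 202 ((442.1824645996094, -30.135448455810547), (64.13787841796875, 17.821670532226562), 88.73536682128906) [432.6 -62.2] [451.6   2.1]
green 103 ((493.192138671875, -99.6788330078125), (62.26416778564453, 61.5969352722168), 88.88981628417969) [ 462.8 -131.4] [524.5 -68.8]
green 123 ((489.0585021972656, -109.76988220214844), (31.082929611206055, 28.252208709716797), 88.79188537597656) [ 474.9 -125.4] [503.3 -94.2]
green 176 ((443.1719055175781, -100.90777587890625), (61.90284729003906, 17.871898651123047), 88.70996856689453) [ 433.5 -132.1] [451.4 -69.8]
```

{"op": "apply_moves", "data": {"claw": [1, 1, 1, 1, 1, 1, 1, 1, 1, 1, 1, 1, 1, 1], "delta_pos": [[0, 0.02, 0.03], [0.02, 0.04, 0], [0.02, 0.04, 0], [0.02, 0.04, 0], [0.02, 0.04, 0], [0.02, 0.04, 0], [0.02, 0.04, 0], [0.02, 0.04, 0], [0.02, 0.04, 0], [0.02, 0.04, 0], [0.02, 0.04, 0], [0.02, 0.03, 0], [0.016, 0.02, 0], [0, 0, 0]], "dr": [[0, 0, 0], [0, 0, 0.08], [0, 0, 0.08], [0, 0, 0.08], [0, 0, 0.08], [0, 0, 0.08], [0, 0, 0.08], [0, 0, 0.08], [0, 0, 0.08], [0, 0, 0.08], [0, 0, 0.072], [0, 0, 0], [0, 0, 0], [0, 0, 0]], "force": 40}}

```text
clock: 2.6
position: [421.4, -72.6, 261.5]
orientation: [[0.004, 0.001, 1.0], [-1.0, 0.0, 0.004], [-0.0, -1.0, 0.001]]
contact_force: [0.4, -0.5, -0.1]
grip_width: 85.8
```

Run:
```python
from h import *
np.set_printoptions(precision=1,suppress=True)
o=readout.get_obs(); c=cam("wrist"); cv2.imwrite("pics/w1.png",c["color"][:,:,::-1])
for col in ["yellow","red","green"]:
    for b in blobs(mask(c["color"],col),150): print(col,b[0],b[1],b[2],wat(c,o,b[2],106)[:2],wat(c,o,b[2],14)[:2])
```

```text
yellow 938 (np.int32(287), np.int32(54), np.int32(18), np.int32(55)) [295.1  81.2] [436.   32.3] [440.7  43.5]
yellow 644 (np.int32(310), np.int32(55), np.int32(55), np.int32(56)) [323.7  89.9] [462.2  24.8] [474.9  33.7]
yellow 896 (np.int32(336), np.int32(58), np.int32(37), np.int32(34)) [353.6  74.7] [490.   40.6] [511.2  54.4]
red 883 (np.int32(287), np.int32(114), np.int32(17), np.int32(54)) [295.  140.4] [436.4 -22.4] [441.1 -28. ]
red 419 (np.int32(310), np.int32(114), np.int32(55), np.int32(54)) [322.7 132.5] [461.8 -14.7] [474.3 -17.9]
red 853 (np.int32(332), np.int32(130), np.int32(36), np.int32(32)) [349.5 145.4] [487.3 -26. ] [507.7 -32.7]
red 1605 (np.int32(493), np.int32(270), np.int32(67), np.int32(72)) [530.1 303.7] [ 775.6 -224.7] [ 884.8 -292.5]
red 475 (np.int32(529), np.int32(338), np.int32(31), np.int32(26)) [545.7 351. ] [ 869.4 -332.8] [1007.4 -434. ]
green 816 (np.int32(287), np.int32(173), np.int32(16), np.int32(52)) [294.4 198.1] [436.5 -76.9] [441.2 -99.3]
green 526 (np.int32(309), np.int32(173), np.int32(53), np.int32(52)) [325.6 187.4] [465.9 -66.3] [479.7 -85.4]
green 870 (np.int32(330), np.int32(200), np.int32(34), np.int32(35)) [346.4 217.2] [487.8 -95.7] [ 508.3 -123.9]
```

View pics/w1.png

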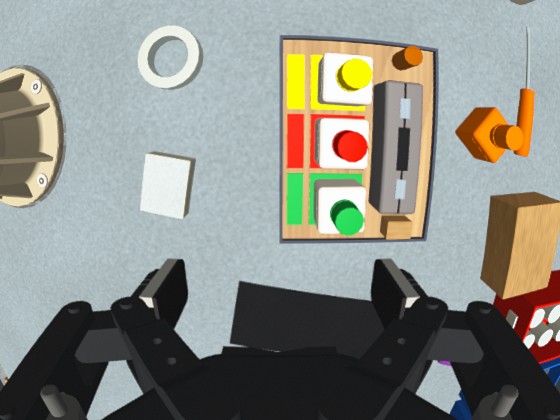

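The wrist view shows the strips at columns 287–304, with the caps at (353,75), (349,145) and (346,217). That agrees with the top view to about 3 mm. I'm taking red first.

{"op": "apply_moves", "data": {"claw": [1, 1, 1, 1, 1, 1, 1, 1, 1, 1, 0.2, 0.2, 0.2, 0.2, 0.2, 0.2], "delta_pos": [[0.025, 0.015, 0], [0.025, 0.015, 0], [0.02, 0.016, 0], [0, 0, -0.04], [0, 0, -0.04], [0, 0, -0.04], [0, 0, -0.03], [0, 0, -0.02], [0, 0, -0.017], [0, 0, 0], [0, 0, 0], [0, 0, 0], [0, 0, 0], [0, 0, 0], [0, 0, 0], [0, 0, 0]], "dr": [[0, 0, 0], [0, 0, 0], [0, 0, 0], [0, 0, 0], [0, 0, 0], [0, 0, 0], [0, 0, 0], [0, 0, 0], [0, 0, 0], [0, 0, 0], [0, 0, 0], [0, 0, 0], [0, 0, 0], [0, 0, 0], [0, 0, 0], [0, 0, 0]], "force": 40}}

```text
clock: 4.25
position: [490.6, -29.1, 75.3]
orientation: [[-0.001, 0.002, 1.0], [-1.0, -0.001, -0.001], [0.001, -1.0, 0.002]]
contact_force: [-2.0, -1.2, 5.6]
grip_width: 28.8
```

{"op": "apply_moves", "data": {"claw": [0.2, 0.2, 0.2, 0.2, 0.2, 0.2, 0.2, 0.2, 0.2, 0.2, 0.2, 0.2, 0.2, 0.2, 0.2, 0.2, 0.2, 0.2], "delta_pos": [[0, 0, 0.01], [0, 0, 0.02], [0, 0, 0.03], [0, 0, 0.03], [0, 0, 0.025], [0, 0, 0.015], [0.004, -0.01, 0], [0.008, -0.025, 0], [0.01, -0.035, 0], [0.01, -0.035, 0], [0.01, -0.035, 0], [0.01, -0.035, 0], [0.01, -0.035, 0], [0.01, -0.035, 0], [0.006, -0.025, 0], [0.004, -0.015, 0], [0, -0.005, 0], [0, 0, 0]], "dr": [[0, 0, 0], [0, 0, 0], [0, 0, 0], [0, 0, 0], [0, 0, 0], [0, 0, 0], [0, 0, 0], [0, 0, 0], [0, 0, 0], [0, 0, 0], [0, 0, 0], [0, 0, 0], [0, 0, 0], [0, 0, 0], [0, 0, 0], [0, 0, 0], [0, 0, 0], [0, 0, 0]]}}

```text
clock: 6.05
position: [571.2, -319.4, 202.6]
orientation: [[-0.002, -0.002, 1.0], [-1.0, 0.002, -0.002], [-0.002, -1.0, -0.002]]
contact_force: [-0.8, 1.0, -2.8]
grip_width: 29.0
```

Run:
```python
from h import *
for n in ["wrist","scene"]:
    c=cam(n); cv2.imwrite(f"pics/{n}2.png",c["color"][:,:,::-1])
```

```text
(no output)
```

View pics/wrist2.png

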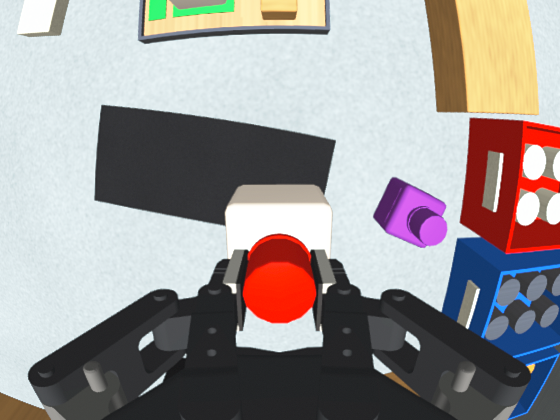

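View pics/scene2.png

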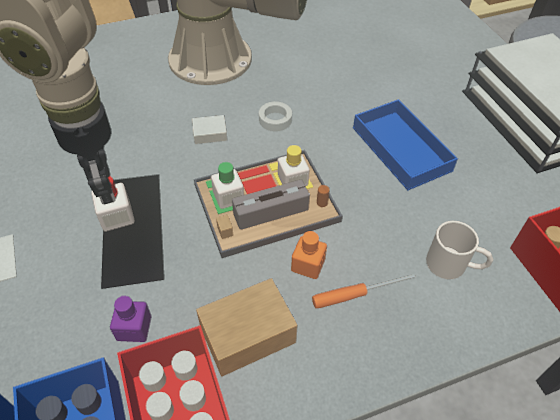

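Run:
```python
from h import *
np.set_printoptions(precision=1,suppress=True)
o=readout.get_obs(); c=cam("wrist")
for p in [(335,140),(102,105),(95,199)]: print(wat(c,o,p,3))
```

```text
[ 631.2 -269.3    3. ]
[ 367.5 -220.8    3. ]
[ 346.8 -332.6    3. ]
```

{"op": "apply_moves", "data": {"claw": [0.2, 0.2, 0.2, 0.2, 0.2, 0.2, 0.2, 0.2], "delta_pos": [[0, 0, -0.015], [0, 0, -0.03], [0, 0, -0.03], [0, 0, -0.03], [0, 0, -0.015], [0, 0, -0.01], [0, 0, -0.006], [0, 0, 0]], "dr": [[0, 0, 0], [0, 0, 0], [0, 0, 0], [0, 0, 0], [0, 0, 0], [0, 0, 0], [0, 0, 0], [0, 0, 0]]}}

```text
clock: 7.0
position: [572.1, -318.3, 68.3]
orientation: [[-0.0, -0.0, 1.0], [-1.0, 0.0, -0.0], [-0.0, -1.0, -0.0]]
contact_force: [-0.1, -0.3, -2.9]
grip_width: 28.6
```

{"op": "apply_moves", "data": {"claw": [0.2, 0.2, 0.2], "delta_pos": [[0, 0, -0.003], [0, 0, 0], [0, 0, 0]], "dr": [[0, 0, 0], [0, 0, 0], [0, 0, 0]]}}

```text
clock: 7.3
position: [572.4, -319.1, 66.1]
orientation: [[-0.001, 0.001, 1.0], [-1.0, -0.001, -0.001], [0.001, -1.0, 0.001]]
contact_force: [-0.7, 0.8, -2.8]
grip_width: 29.2
```

{"op": "apply_moves", "data": {"claw": [0.2, 0.2, 0.2, 0.2], "delta_pos": [[0, 0, -0.0015], [0, 0, 0], [0, 0, -0.001], [0, 0, 0]], "dr": [[0, 0, 0], [0, 0, 0], [0, 0, 0], [0, 0, 0]]}}

```text
clock: 7.7
position: [572.4, -319.2, 64.4]
orientation: [[-0.001, 0.001, 1.0], [-1.0, -0.001, -0.001], [0.001, -1.0, 0.001]]
contact_force: [-3.1, 0.4, 5.1]
grip_width: 28.9
```

{"op": "apply_moves", "data": {"claw": [1, 1, 1, 1, 1, 1, 1, 1, 1, 1, 1, 1, 1, 1, 1, 1, 1, 1, 1], "delta_pos": [[0, 0, 0], [0, 0, 0], [0, 0, 0], [0, 0, 0.02], [0, 0, 0.04], [0, 0, 0.04], [0, 0, 0.03], [-0.01, 0.035, 0], [-0.015, 0.04, 0], [-0.015, 0.04, 0], [-0.015, 0.04, 0], [-0.015, 0.04, 0], [-0.011, 0.026, 0], [0, 0, -0.04], [0, 0, -0.04], [0, 0, -0.025], [0, 0, -0.01], [0, 0, -0.005], [0, 0, 0]], "dr": [[0, 0, 0], [0, 0, 0], [0, 0, 0], [0, 0, 0], [0, 0, 0], [0, 0, 0], [0, 0, 0], [0, 0, 0], [0, 0, 0], [0, 0, 0], [0, 0, 0], [0, 0, 0], [0, 0, 0], [0, 0, 0], [0, 0, 0], [0, 0, 0], [0, 0, 0], [0, 0, 0], [0, 0, 0]]}}

```text
clock: 9.6
position: [491.4, -98.0, 73.1]
orientation: [[-0.001, 0.0, 1.0], [-1.0, -0.0, -0.001], [0.0, -1.0, 0.0]]
contact_force: [0.7, -0.0, 0.8]
grip_width: 85.5
```

Run:
```python
from h import *
for n in ["wrist","scene"]:
    c=cam(n); cv2.imwrite(f"pics/{n}3.png",c["color"][:,:,::-1])
```

```text
(no output)
```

View pics/wrist3.png

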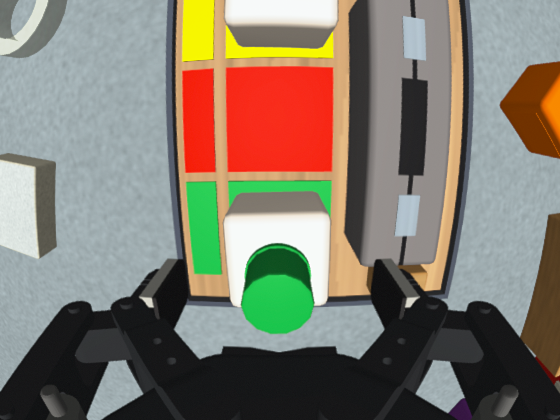

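View pics/scene3.png

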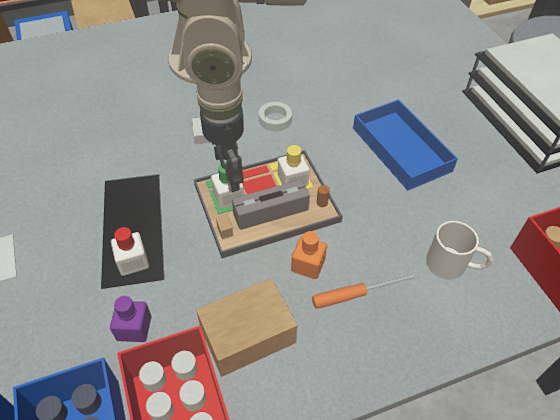

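The red pad is empty at (280,120) and the red bottle stands on the mat. The gripper straddles the green cap at (279,290).

{"op": "apply_moves", "data": {"claw": [0.2, 0.2, 0.2, 0.2, 0.2, 0.2, 0.2, 0.2, 0.2, 0.2, 0.2, 0.2, 0.2, 0.2, 0.2, 0.2, 0.2, 0.2, 0.2, 0.2], "delta_pos": [[0, 0, 0], [0, 0, 0], [0, 0, 0], [0, 0, 0], [0, 0, 0], [0, 0, 0.01], [0, 0, 0.02], [0, 0, 0.03], [0, 0, 0.03], [0, 0, 0.022], [0, 0, 0.015], [0, -0.01, 0], [0, -0.025, 0], [0, -0.035, 0], [0, -0.035, 0], [0, -0.035, 0], [0, -0.03, 0], [-0.002, -0.02, 0], [0, -0.012, 0], [0, -0.004, 0]], "dr": [[0, 0, 0], [0, 0, 0], [0, 0, 0], [0, 0, 0], [0, 0, 0], [0, 0, 0], [0, 0, 0], [0, 0, 0], [0, 0, 0], [0, 0, 0], [0, 0, 0], [0, 0, 0], [0, 0, 0], [0, 0, 0], [0, 0, 0], [0, 0, 0], [0, 0, 0], [0, 0, 0], [0, 0, 0], [0, 0, 0]]}}

```text
clock: 11.7
position: [488.4, -304.9, 198.6]
orientation: [[-0.003, -0.001, 1.0], [-1.0, 0.001, -0.003], [-0.001, -1.0, -0.001]]
contact_force: [-0.6, 1.1, -2.8]
grip_width: 29.0
```

{"op": "apply_moves", "data": {"claw": [0.2, 0.2, 0.2, 0.2, 0.2, 0.2, 0.2, 0.2, 0.2, 0.2, 0.2], "delta_pos": [[0, 0, 0], [0, 0, -0.015], [0, 0, -0.03], [0, 0, -0.03], [0, 0, -0.03], [0, 0, -0.015], [0, 0, -0.01], [0, 0, -0.004], [0, 0, -0.001], [0, 0, 0], [0, 0, 0]], "dr": [[0, 0, 0], [0, 0, 0], [0, 0, 0], [0, 0, 0], [0, 0, 0], [0, 0, 0], [0, 0, 0], [0, 0, 0], [0, 0, 0], [0, 0, 0], [0, 0, 0]]}}

```text
clock: 12.8
position: [489.7, -304.2, 65.9]
orientation: [[-0.001, 0.002, 1.0], [-1.0, -0.001, -0.001], [0.001, -1.0, 0.002]]
contact_force: [0.6, -0.2, -2.2]
grip_width: 29.0
```

{"op": "apply_moves", "data": {"claw": [0.2, 0.2, 0.2, 0.2], "delta_pos": [[0, 0, -0.002], [0, 0, 0], [0, 0, -0.0012], [0, 0, 0]], "dr": [[0, 0, 0], [0, 0, 0], [0, 0, 0], [0, 0, 0]]}}

```text
clock: 13.2
position: [489.2, -304.0, 62.3]
orientation: [[-0.001, 0.001, 1.0], [-1.0, -0.001, -0.001], [0.001, -1.0, 0.001]]
contact_force: [-2.1, 0.5, 2.5]
grip_width: 28.9
```

{"op": "apply_moves", "data": {"claw": [1, 1, 1, 1, 1, 1, 1, 1, 1, 1, 1, 1, 1, 1, 1, 1, 1], "delta_pos": [[0, 0, 0], [0, 0, 0], [0, 0, 0], [0, 0, 0.02], [0, 0, 0.04], [0, 0, 0.04], [0, 0, 0.032], [0, 0.03, 0], [0, 0.045, 0], [0, 0.045, 0], [0, 0.045, 0], [0, 0.045, 0], [0, 0.045, 0], [0, 0.045, 0], [0.003, 0.03, 0], [0, 0.015, 0], [0, 0, 0]], "dr": [[0, 0, 0], [0, 0, 0], [0, 0, 0], [0, 0, 0], [0, 0, 0], [0, 0, 0], [0, 0, 0], [0, 0, 0], [0, 0, 0], [0, 0, 0], [0, 0, 0], [0, 0, 0], [0, 0, 0], [0, 0, 0], [0, 0, 0], [0, 0, 0], [0, 0, 0]]}}

```text
clock: 14.9
position: [491.9, 43.2, 193.7]
orientation: [[0.003, 0.0, 1.0], [-1.0, 0.0, 0.003], [-0.0, -1.0, 0.0]]
contact_force: [0.3, -1.2, -1.5]
grip_width: 85.3
```

{"op": "apply_moves", "data": {"claw": [1, 1, 1, 1, 1, 1, 0.2, 0.2, 0.2, 0.2, 0.2], "delta_pos": [[0, 0, -0.04], [0, 0, -0.04], [0, 0, -0.025], [0, 0, -0.01], [0, 0, -0.005], [0, 0, 0], [0, 0, 0], [0, 0, 0], [0, 0, 0], [0, 0, 0], [0, 0, 0]], "dr": [[0, 0, 0], [0, 0, 0], [0, 0, 0], [0, 0, 0], [0, 0, 0], [0, 0, 0], [0, 0, 0], [0, 0, 0], [0, 0, 0], [0, 0, 0], [0, 0, 0]]}}

```text
clock: 16.0
position: [492.7, 41.2, 74.4]
orientation: [[-0.001, 0.002, 1.0], [-1.0, -0.0, -0.001], [0.0, -1.0, 0.002]]
contact_force: [0.4, -0.9, 4.7]
grip_width: 29.1
```

Run:
```python
from h import *
for n in ["wrist","scene"]:
    c=cam(n); cv2.imwrite(f"pics/{n}4.png",c["color"][:,:,::-1])
```

```text
(no output)
```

View pics/scene4.png

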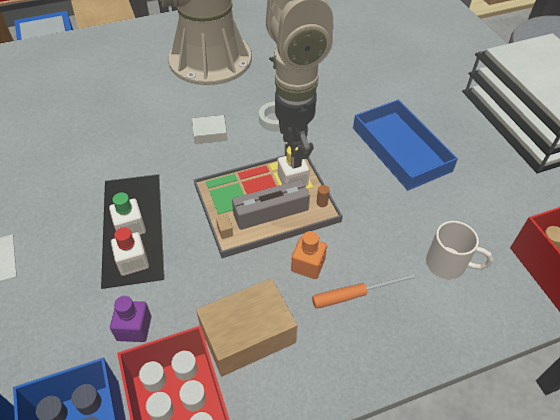

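View pics/wrist4.png

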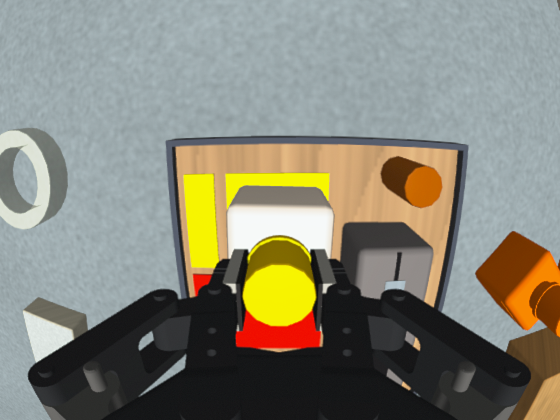

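The yellow cap is gripped at (280,285), and green and red stand on the mat.

{"op": "apply_moves", "data": {"claw": [0.2, 0.2, 0.2, 0.2, 0.2, 0.2, 0.2, 0.2, 0.2, 0.2, 0.2, 0.2, 0.2, 0.2, 0.2, 0.2, 0.2, 0.2, 0.2, 0.2], "delta_pos": [[0, 0, 0.01], [0, 0, 0.02], [0, 0, 0.03], [0, 0, 0.03], [0, 0, 0.022], [0, 0, 0.015], [-0.003, -0.01, 0], [-0.007, -0.025, 0], [-0.01, -0.035, 0], [-0.01, -0.035, 0], [-0.01, -0.035, 0], [-0.01, -0.035, 0], [-0.01, -0.035, 0], [-0.01, -0.035, 0], [-0.007, -0.03, 0], [-0.005, -0.025, 0], [-0.003, -0.015, 0], [-0.002, -0.01, 0], [0, -0.004, 0], [0, 0, 0]], "dr": [[0, 0, 0], [0, 0, 0], [0, 0, 0], [0, 0, 0], [0, 0, 0], [0, 0, 0], [0, 0, 0], [0, 0, 0], [0, 0, 0], [0, 0, 0], [0, 0, 0], [0, 0, 0], [0, 0, 0], [0, 0, 0], [0, 0, 0], [0, 0, 0], [0, 0, 0], [0, 0, 0], [0, 0, 0], [0, 0, 0]]}}

```text
clock: 18.1
position: [405.0, -287.5, 200.3]
orientation: [[-0.001, -0.0, 1.0], [-1.0, 0.001, -0.001], [-0.001, -1.0, -0.0]]
contact_force: [-0.5, -0.2, -2.7]
grip_width: 28.7
```

{"op": "apply_moves", "data": {"claw": [0.2, 0.2, 0.2, 0.2, 0.2, 0.2, 0.2, 0.2, 0.2, 0.2, 0.2, 0.2], "delta_pos": [[0, 0, -0.015], [0, 0, -0.03], [0, 0, -0.03], [0, 0, -0.03], [0, 0, -0.015], [0, 0, -0.01], [0, 0, -0.004], [0, 0, -0.001], [0, 0, 0], [0, 0, -0.001], [0, 0, 0], [0, 0, 0]], "dr": [[0, 0, 0], [0, 0, 0], [0, 0, 0], [0, 0, 0], [0, 0, 0], [0, 0, 0], [0, 0, 0], [0, 0, 0], [0, 0, 0], [0, 0, 0], [0, 0, 0], [0, 0, 0]]}}

```text
clock: 19.3
position: [405.2, -288.0, 65.0]
orientation: [[-0.001, 0.001, 1.0], [-1.0, -0.001, -0.001], [0.001, -1.0, 0.001]]
contact_force: [-0.3, -0.4, -2.8]
grip_width: 28.9
```

{"op": "apply_moves", "data": {"claw": [0.2, 0.2, 0.2, 0.2], "delta_pos": [[0, 0, -0.001], [0, 0, 0], [0, 0, -0.001], [0, 0, 0]], "dr": [[0, 0, 0], [0, 0, 0], [0, 0, 0], [0, 0, 0]]}}

```text
clock: 19.7
position: [405.2, -287.9, 63.3]
orientation: [[-0.001, 0.001, 1.0], [-1.0, -0.0, -0.001], [0.0, -1.0, 0.001]]
contact_force: [-0.5, 1.6, 3.2]
grip_width: 29.1
```

{"op": "apply_moves", "data": {"claw": [1, 1, 1, 1, 1, 1, 1, 1, 1, 1, 1, 1, 1, 1, 1, 1], "delta_pos": [[0, 0, 0], [0, 0, 0], [0, 0, 0], [0, 0, 0.02], [0, 0, 0.04], [0, 0, 0.04], [0, 0, 0.04], [0, 0, 0.04], [0.02, 0.035, 0.007], [0.02, 0.035, 0], [0.02, 0.035, 0], [0.02, 0.035, 0], [0.02, 0.035, 0], [0.015, 0.013, 0], [0, 0, 0], [0, 0, 0]], "dr": [[0, 0, 0], [0, 0, 0], [0, 0, 0], [0, 0, 0], [0, 0, 0], [0, 0, 0], [0, 0, 0], [0, 0, 0], [0, 0, 0], [0, 0, 0], [0, 0, 0], [0, 0, 0], [0, 0, 0], [0, 0, 0], [0, 0, 0], [0, 0, 0]]}}

```text
clock: 21.3
position: [519.9, -99.6, 249.3]
orientation: [[0.0, -0.001, 1.0], [-1.0, -0.0, 0.0], [0.0, -1.0, -0.001]]
contact_force: [0.4, 0.0, 0.4]
grip_width: 85.2
```

Run:
```python
from h import *
np.set_printoptions(precision=1,suppress=True)
o=readout.get_obs(); c=cam("wrist"); cv2.imwrite("pics/w5.png",c["color"][:,:,::-1])
for col in ["yellow","red","green"]:
    for b in blobs(mask(c["color"],col),300):
        cnt=np.vstack(cv2.findContours(b[3].astype(np.uint8),0,1)[0])
        w=np.array([wat(c,o,p[0],14)[:2] for p in cnt],np.float32)
        print(col,b[0],b[2],cv2.minAreaRect(w))
c=cam("top"); cv2.imwrite("pics/t5.png",c["color"][:,:,::-1])
for col in ["yellow","red","green"]:
    for b in blobs(mask(c["color"],col),60):
        cnt=np.vstack(cv2.findContours(b[3].astype(np.uint8),0,1)[0])
        w=np.array([at(c,p[0],14)[:2] for p in cnt],np.float32)
        if abs(b[2][1]-250)<60: print("top",col,b[0],b[2],cv2.minAreaRect(w),at(c,b[2],95)[:2])
s=cam("scene"); cv2.imwrite("pics/s5.png",s["color"][:,:,::-1])
```

```text
yellow 3179 [254.6  57.5] ((491.8798522949219, 43.956111907958984), (66.09532165527344, 66.70160675048828), 0.3485492467880249)
yellow 936 [210.9  59.6] ((440.57012939453125, 43.81836700439453), (20.34991455078125, 66.3406753540039), 0.19830146431922913)
yellow 424 [189.5 335.5] ((384.13006591796875, -335.0860900878906), (52.48794174194336, 33.925785064697266), 67.85308837890625)
red 3122 [254.6 118. ] ((491.87628173828125, -28.080852508544922), (65.51763916015625, 65.16590118408203), 0.38320282101631165)
red 910 [211.2 118.8] ((441.0712890625, -28.282062530517578), (19.767396926879883, 65.40403747558594), 0.36495211720466614)
red 3361 [524.4 300.6] ((977.316162109375, -321.0202941894531), (157.8426971435547, 373.5312805175781), 58.237953186035156)
green 882 [213.2 179.2] ((441.09417724609375, -100.27099609375), (20.17165184020996, 66.00113677978516), 0.13957655429840088)
green 2982 [255.3 178.5] ((491.95440673828125, -100.43434143066406), (65.68278503417969, 65.79149627685547), 89.97454071044922)
top yellow 622 [255.  247.2] ((492.3620300292969, 43.351837158203125), (64.09476470947266, 63.8277473449707), 89.0406723022461) [494.6  39. ]
top yellow 175 [255.  267.2] ((441.2842102050781, 42.78236389160156), (61.31427001953125, 17.738821029663086), 88.73552703857422) [447.9  39.7]
top red 655 [282.9 246.5] ((493.38592529296875, -28.529525756835938), (64.46768188476562, 64.1114273071289), 88.76115417480469) [495.  -26.8]
top red 203 [283.4 266.6] ((442.1824951171875, -30.13546371459961), (64.13789367675781, 17.82166862487793), 88.73529815673828) [447.9 -27.2]
top green 361 [305.5 246.3] ((493.2043762207031, -91.07959747314453), (64.16863250732422, 43.76704788208008), 2.3094139099121094) [494.3 -80.4]
top green 140 [308.5 265.9] ((441.99566650390625, -95.7074203491211), (51.56581115722656, 15.307665824890137), 88.74040985107422) [448.1 -86.5]
```

View pics/w5.png

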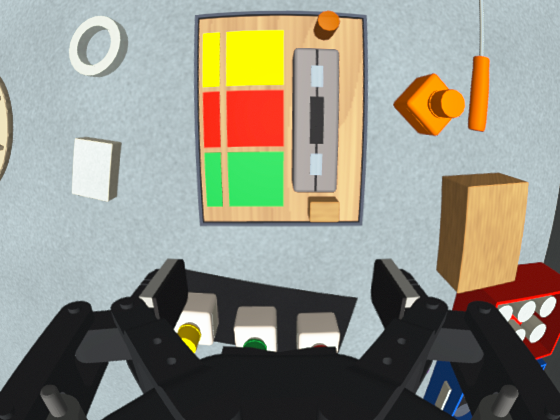

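View pics/t5.png

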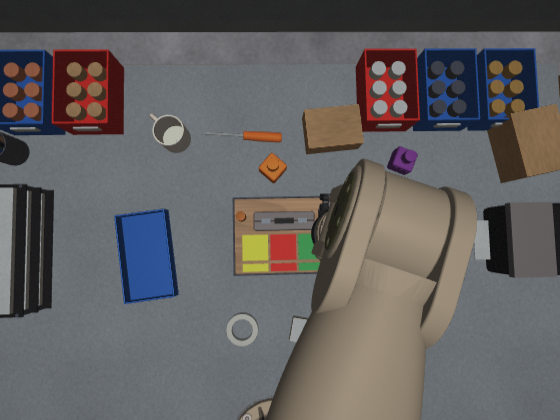

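View pics/s5.png

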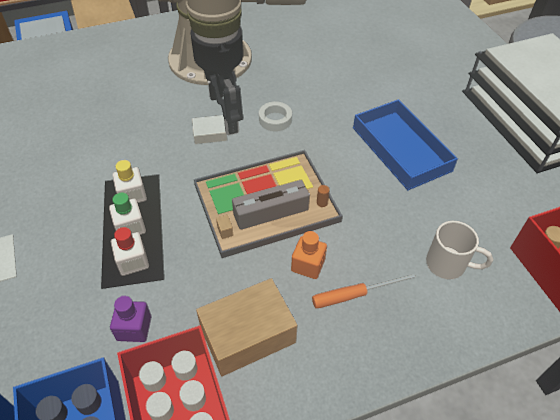

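All three bottles stand on the mat, the pads are empty at (255,57), (255,118) and (255,179), and the case top spans columns 293–338 and rows 49–191.

Run:
```python
from h import *
np.set_printoptions(precision=1,suppress=True)
o=readout.get_obs(); c=cam("wrist")
P=[(294.5,49),(337.5,50),(337,191),(293,191)]
w=np.array([wat(c,o,p,64)[:2] for p in P]); print(w,w.mean(0),c["color"][100,280:345].tolist()[::3])
c=cam("top")
P=[(254.5,212),(313.5,211),(314,229.5),(254,230.5)]
w=np.array([at(c,p,64)[:2] for p in P]); print(w,w.mean(0))
c=cam("scene")  # tote rim outer corners
im=c["color"]; cv2.imwrite("pics/tote.png",cv2.resize(im[90:200,340:470],None,fx=5,fy=5,interpolation=2)[:,:,::-1])
```

```text
[[ 535.5   41.4]
 [ 578.9   41.9]
 [ 580.5 -104.7]
 [ 534.2 -104.7]] [557.3 -31.5] [[254, 52, 33], [253, 93, 65], [232, 193, 135], [233, 192, 136], [155, 127, 97], [135, 131, 128], [181, 174, 170], [180, 174, 170], [179, 172, 170], [180, 173, 169], [105, 103, 102], [60, 59, 60], [58, 57, 59], [59, 58, 58], [57, 57, 58], [177, 171, 167], [176, 169, 167], [176, 170, 167], [175, 169, 166], [147, 142, 141], [234, 193, 136], [234, 194, 137]]
[[ 580.    40.1]
 [ 580.  -105.1]
 [ 534.4 -105.2]
 [ 534.7   42. ]] [557.3 -32.1]
```

View pics/tote.png

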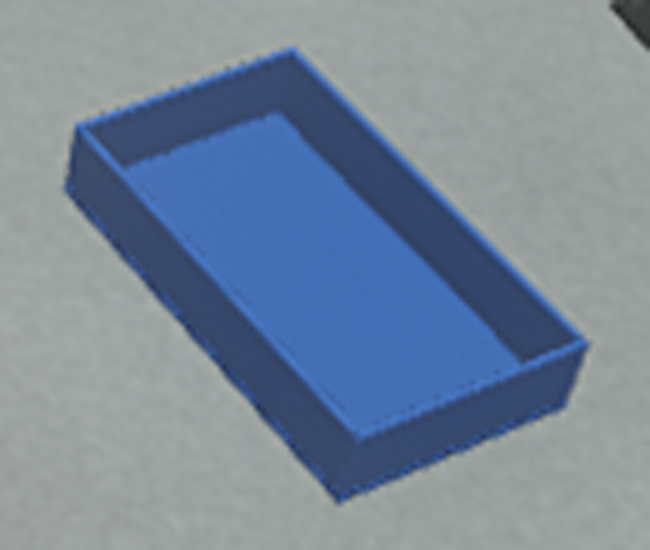

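Run:
```python
from h import *
np.set_printoptions(precision=1,suppress=True)
c=cam("scene")
P=[(398.6,99.6),(355.6,114.8),(412,177.6),(457.4,158.8)]
w=np.array([at(c,p,42)[:2] for p in P]); print(w,w.mean(0)); 
for i in range(4):
    d=w[(i+1)%4]-w[i]; print(np.linalg.norm(d),np.degrees(np.arctan2(d[1],d[0])))
```

```text
[[366.3 364.6]
 [379.8 245. ]
 [596.2 270.3]
 [582.2 389.2]] [481.1 317.3]
120.34573000764705 -83.57195717493197
217.89094185368782 6.663415240620951
119.75985948894323 96.69021604285977
217.3413279496338 -173.49076858402074
```

{"op": "apply_moves", "data": {"claw": [0.87, 0.87, 0.87, 0.87, 0.87, 0.87, 0.87, 0.87, 0.87, 0.87, 0.87, 0.87, 0.87], "delta_pos": [[0.01, 0.02, 0], [0.015, 0.03, 0], [0.012, 0.018, 0], [0, 0, -0.03], [0, 0, -0.045], [0, 0, -0.045], [0, 0, -0.035], [0, 0, 0], [0, 0, -0.025], [0, 0, -0.02], [0, 0, -0.015], [0, 0, -0.01], [0, 0, 0]], "dr": [[0, 0, 0], [0, 0, 0], [0, 0, 0], [0, 0, 0], [0, 0, 0], [0, 0, 0], [0, 0, 0], [0, 0, 0], [0, 0, 0], [0, 0, 0], [0, 0, 0], [0, 0, 0], [0, 0, 0]]}}

```text
clock: 22.95
position: [557.1, -32.0, 24.9]
orientation: [[-0.001, -0.0, 1.0], [-1.0, 0.0, -0.001], [-0.0, -1.0, -0.0]]
contact_force: [0.2, 0.6, -0.3]
grip_width: 74.3
```

Run:
```python
from h import *
c=cam("wrist"); cv2.imwrite("pics/w6.png",c["color"][:,:,::-1])
```

```text
(no output)
```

View pics/w6.png

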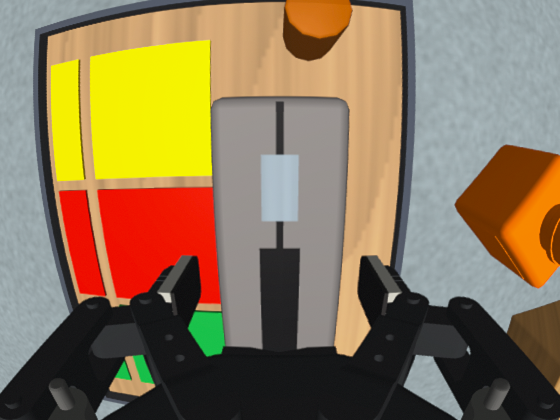

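The case lies centred between the open fingers, columns 212–348. I'm closing on it.

{"op": "apply_moves", "data": {"claw": [0.35, 0.35, 0.35, 0.35, 0.35, 0.35, 0.35, 0.35, 0.35, 0.35, 0.35, 0.35], "delta_pos": [[0, 0, 0], [0, 0, 0], [0, 0, 0], [0, 0, 0], [0, 0, 0], [0, 0, 0.01], [0, 0, 0.02], [0, 0, 0.03], [0, 0, 0.03], [0, 0, 0.02], [0, 0, 0.01], [0, 0, 0]], "dr": [[0, 0, 0], [0, 0, 0], [0, 0, 0], [0, 0, 0], [0, 0, 0], [0, 0, 0], [0, 0, 0], [0, 0, 0], [0, 0, 0], [0, 0, 0], [0, 0, 0], [0, 0, 0]], "force": 60}}

```text
clock: 24.2
position: [557.8, -31.9, 146.0]
orientation: [[-0.001, 0.002, 1.0], [-1.0, -0.0, -0.001], [0.0, -1.0, 0.002]]
contact_force: [0.4, 0.4, -3.2]
grip_width: 45.4
```

{"op": "apply_moves", "data": {"claw": [0.35, 0.35, 0.35, 0.35, 0.35, 0.35, 0.35, 0.35, 0.35, 0.35, 0.35, 0.35, 0.35, 0.35, 0.35, 0.35, 0.35, 0.35], "delta_pos": [[0, 0.005, 0], [-0.003, 0.01, 0], [-0.005, 0.02, 0], [-0.005, 0.025, 0], [-0.006, 0.025, 0], [-0.006, 0.025, 0], [-0.006, 0.025, 0], [-0.006, 0.025, 0], [-0.006, 0.025, 0], [-0.006, 0.025, 0], [-0.006, 0.025, 0], [-0.006, 0.025, 0], [-0.006, 0.025, 0], [-0.005, 0.025, 0], [-0.003, 0.02, 0], [-0.002, 0.013, 0], [0, 0.005, 0], [0, 0, 0]], "dr": [[0, 0, 0.02], [0, 0, 0.04], [0, 0, 0.07], [0, 0, 0.08], [0, 0, 0.08], [0, 0, 0.08], [0, 0, 0.08], [0, 0, 0.08], [0, 0, 0.08], [0, 0, 0.08], [0, 0, 0.08], [0, 0, 0.08], [0, 0, 0.08], [0, 0, 0.07], [0, 0, 0.05], [0, 0, 0.028], [0, 0, 0], [0, 0, 0]]}}

```text
clock: 26.0
position: [479.6, 316.3, 143.8]
orientation: [[0.993, -0.001, -0.121], [0.121, -0.001, 0.993], [-0.001, -1.0, -0.001]]
contact_force: [0.7, -0.1, -3.2]
grip_width: 45.4
```

Run:
```python
from h import *
o=readout.get_obs(); print(o["position"],np.degrees(np.arctan2(o["orientation"][1,2],o["orientation"][0,2])),o["qpos"])
for n in ["wrist","scene"]:
    c=cam(n); cv2.imwrite(f"pics/{n}7.png",c["color"][:,:,::-1])
```

```text
[479.58776031 316.29952957 143.75636342] 96.96051941727794 [ 4.43425856e-01  3.52667556e-01 -1.15916194e-01  1.10369100e+00
 -1.71077557e-04  3.21942425e-01]
```

View pics/wrist7.png

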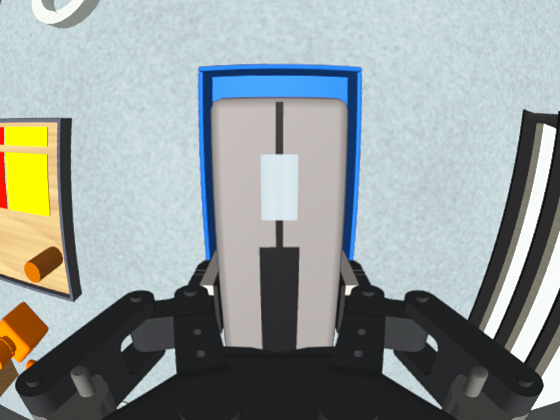

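View pics/scene7.png

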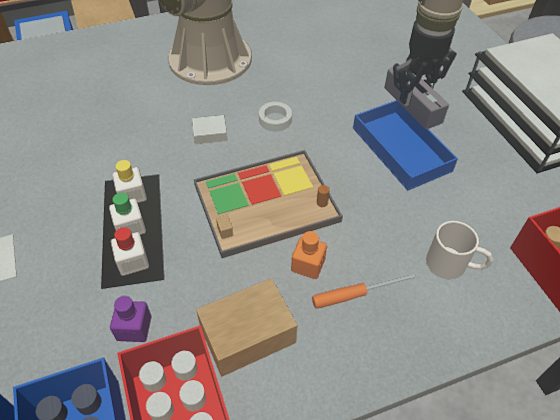

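The case (columns 212–348) sits square over the tote (columns 202–360), so I'm lowering it.

{"op": "apply_moves", "data": {"claw": [0.35, 0.35, 0.35, 0.35, 0.35, 0.35, 0.35, 0.35, 0.35], "delta_pos": [[0, 0, -0.015], [0, 0, -0.025], [0, 0, -0.025], [0, 0, -0.025], [0, 0, -0.015], [0, 0, -0.01], [0, 0, -0.005], [0, 0, 0], [0, 0, 0]], "dr": [[0, 0, 0], [0, 0, 0], [0, 0, 0], [0, 0, 0], [0, 0, 0], [0, 0, 0], [0, 0, 0], [0, 0, 0], [0, 0, 0]]}}

```text
clock: 27.0
position: [480.8, 316.3, 25.5]
orientation: [[0.993, 0.001, -0.121], [0.121, 0.001, 0.993], [0.001, -1.0, 0.0]]
contact_force: [0.8, 0.2, -2.5]
grip_width: 45.6
```

{"op": "apply_moves", "data": {"claw": [0.35, 0.35, 0.35, 0.35], "delta_pos": [[0, 0, -0.003], [0, 0, 0], [0, 0, -0.002], [0, 0, 0]], "dr": [[0, 0, 0], [0, 0, 0], [0, 0, 0], [0, 0, 0]]}}

```text
clock: 27.4
position: [479.9, 316.2, 19.5]
orientation: [[0.993, -0.0, -0.121], [0.121, 0.0, 0.993], [-0.0, -1.0, 0.0]]
contact_force: [0.0, 0.0, -2.6]
grip_width: 45.5
```

{"op": "apply_moves", "data": {"claw": [0.35, 0.35, 0.35, 0.35], "delta_pos": [[0, 0, -0.0012], [0, 0, 0], [0, 0, -0.001], [0, 0, 0]], "dr": [[0, 0, 0], [0, 0, 0], [0, 0, 0], [0, 0, 0]]}}

```text
clock: 27.8
position: [480.0, 316.2, 18.1]
orientation: [[0.993, 0.0, -0.121], [0.121, 0.0, 0.993], [0.0, -1.0, 0.0]]
contact_force: [-2.5, -1.7, 4.3]
grip_width: 45.4
```

{"op": "apply_moves", "data": {"claw": [0.7, 0.7, 0.7, 0.7, 0.7, 0.7, 0.7, 0.7, 0.7, 0.7, 0.7], "delta_pos": [[0, 0, 0], [0, 0, 0], [0, 0, 0], [0, 0, 0], [0, 0, 0.02], [0, 0, 0.03], [0, 0, 0.04], [0, 0, 0.04], [0, 0, 0.04], [0, 0, 0.02], [0, 0, 0]], "dr": [[0, 0, 0], [0, 0, 0], [0, 0, 0], [0, 0, 0], [0, 0, 0], [0, 0, 0], [0, 0, 0], [0, 0, 0], [0, 0, 0], [0, 0, 0], [0, 0, 0]]}}

```text
clock: 28.9
position: [482.0, 317.2, 211.3]
orientation: [[0.993, 0.007, -0.121], [0.121, 0.003, 0.993], [0.007, -1.0, 0.002]]
contact_force: [1.0, -0.2, -0.6]
grip_width: 59.8
```

Run:
```python
from h import *
np.set_printoptions(precision=1,suppress=True)
for n in ["wrist","scene"]:
    c=cam(n); cv2.imwrite(f"pics/{n}8.png",c["color"][:,:,::-1])
c=cam("top")
for col in ["yellow","red","green"]:
    for b in blobs(mask(c["color"],col),60):
        if 200<b[2][1]<300: print(col,b[0],b[2],at(c,b[2],95)[:2],at(c,b[2],14)[:2])
```

```text
yellow 619 [255.1 247.2] [494.6  38.8] [492.8  41.9]
yellow 173 [255.1 267.3] [447.8  39.5] [441.8  42.6]
yellow 116 [393.1 281.4] [ 407.3 -286.6] [ 397.7 -312.3]
red 114 [402.8 211.7] [ 572.5 -316.8] [ 577.6 -345.2]
red 650 [283.  246.6] [494.9 -27. ] [493.1 -29.7]
red 202 [283.5 266.6] [447.9 -27.3] [442.  -30.1]
green 624 [310.7 246. ] [494.8 -92.8] [ 493.  -101.3]
green 144 [398.5 246.2] [ 490.  -303.2] [ 487.8 -330.3]
green 176 [311.1 266. ] [447.9 -92.5] [ 441.9 -101. ]
```

View pics/wrist8.png

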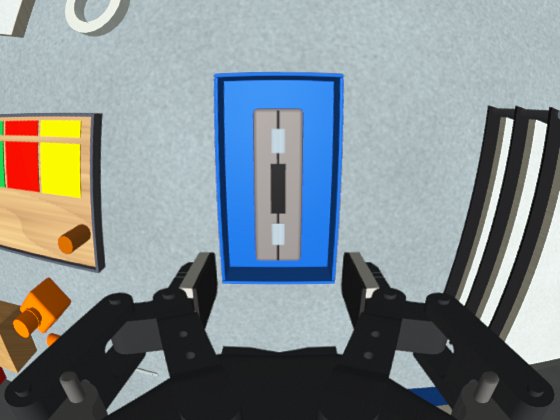

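View pics/scene8.png

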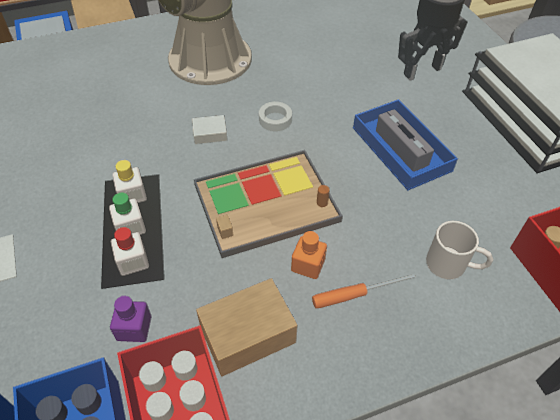

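The case stands upright and centred in the tote at (278,185), and the bottles are still on the mat. Next I return the bottles, yellow first.

{"op": "apply_moves", "data": {"claw": [1, 1, 1, 1, 1, 1, 1, 1, 1, 1, 1, 1, 1, 1, 1, 1, 1, 1, 1, 1], "delta_pos": [[0, -0.015, 0], [-0.004, -0.03, 0], [-0.005, -0.04, 0], [-0.005, -0.04, 0], [-0.005, -0.04, 0], [-0.005, -0.04, 0], [-0.005, -0.04, 0], [-0.005, -0.04, 0], [-0.005, -0.04, 0], [-0.005, -0.04, 0], [-0.005, -0.04, 0], [-0.005, -0.04, 0], [-0.005, -0.04, 0], [-0.005, -0.04, 0], [-0.005, -0.04, 0], [-0.005, -0.03, 0], [-0.003, -0.01, 0], [-0.003, 0, 0], [0, 0, 0], [0, 0, 0]], "dr": [[0, 0, -0.03], [0, 0, -0.06], [0, 0, -0.07], [0, 0, -0.07], [0, 0, -0.07], [0, 0, -0.07], [0, 0, -0.07], [0, 0, -0.07], [0, 0, -0.07], [0, 0, -0.07], [0, 0, -0.07], [0, 0, -0.07], [0, 0, -0.07], [0, 0, -0.07], [0, 0, -0.07], [0, 0, -0.06], [0, 0, -0.018], [0, 0, 0], [0, 0, 0], [0, 0, 0]]}}

```text
clock: 31.05
position: [399.8, -287.3, 207.2]
orientation: [[0.001, -0.001, 1.0], [-1.0, 0.001, 0.001], [-0.001, -1.0, -0.001]]
contact_force: [0.6, 0.5, -0.4]
grip_width: 85.2
```

{"op": "apply_moves", "data": {"claw": [1, 1, 1, 1, 1, 1, 1, 1, 0.2, 0.2, 0.2, 0.2, 0.2], "delta_pos": [[0.0055, -0.0005, 0], [0, 0, -0.03], [0, 0, -0.045], [0, 0, -0.035], [0, 0, -0.02], [0, 0, -0.01], [0, 0, -0.003], [0, 0, 0], [0, 0, 0], [0, 0, 0], [0, 0, 0], [0, 0, 0], [0, 0, 0]], "dr": [[0, 0, 0], [0, 0, 0], [0, 0, 0], [0, 0, 0], [0, 0, 0], [0, 0, 0], [0, 0, 0], [0, 0, 0], [0, 0, 0], [0, 0, 0], [0, 0, 0], [0, 0, 0], [0, 0, 0]], "force": 40}}

```text
clock: 32.35
position: [405.7, -289.6, 65.1]
orientation: [[-0.001, 0.001, 1.0], [-1.0, -0.001, -0.001], [0.001, -1.0, 0.001]]
contact_force: [-1.5, -0.2, 5.3]
grip_width: 28.8
```

{"op": "apply_moves", "data": {"claw": [0.2, 0.2, 0.2, 0.2, 0.2, 0.2, 0.2, 0.2, 0.2, 0.2, 0.2, 0.2, 0.2, 0.2, 0.2, 0.2, 0.2, 0.2, 0.2, 0.2], "delta_pos": [[0, 0, 0.01], [0, 0, 0.025], [0, 0, 0.035], [0, 0, 0.03], [0, 0, 0.025], [0, 0, 0.01], [0.003, 0.01, 0], [0.007, 0.025, 0], [0.01, 0.035, 0], [0.01, 0.035, 0], [0.01, 0.035, 0], [0.01, 0.035, 0], [0.01, 0.035, 0], [0.01, 0.035, 0], [0.007, 0.03, 0], [0.005, 0.025, 0], [0.003, 0.015, 0], [0.002, 0.01, 0], [0, 0.006, 0], [0, 0, 0]], "dr": [[0, 0, 0], [0, 0, 0], [0, 0, 0], [0, 0, 0], [0, 0, 0], [0, 0, 0], [0, 0, 0], [0, 0, 0], [0, 0, 0], [0, 0, 0], [0, 0, 0], [0, 0, 0], [0, 0, 0], [0, 0, 0], [0, 0, 0], [0, 0, 0], [0, 0, 0], [0, 0, 0], [0, 0, 0], [0, 0, 0]]}}

```text
clock: 34.35
position: [491.8, 42.2, 198.6]
orientation: [[-0.0, -0.002, 1.0], [-1.0, 0.0, -0.0], [-0.0, -1.0, -0.002]]
contact_force: [0.6, -0.6, -2.6]
grip_width: 28.8
```

{"op": "apply_moves", "data": {"claw": [0.2, 0.2, 0.2, 0.2, 0.2, 0.2, 0.2, 0.2, 0.2], "delta_pos": [[0, 0, 0], [0, 0, -0.015], [0, 0, -0.03], [0, 0, -0.03], [0, 0, -0.025], [0, 0, -0.015], [0, 0, -0.006], [0, 0, 0], [0, 0, 0]], "dr": [[0, 0, 0], [0, 0, 0], [0, 0, 0], [0, 0, 0], [0, 0, 0], [0, 0, 0], [0, 0, 0], [0, 0, 0], [0, 0, 0]]}}

```text
clock: 35.25
position: [493.2, 41.2, 79.2]
orientation: [[-0.002, 0.001, 1.0], [-1.0, -0.0, -0.002], [0.0, -1.0, 0.001]]
contact_force: [0.9, 0.6, -2.6]
grip_width: 28.8
```

Run:
```python
from h import *
for n in ["wrist"]:
    c=cam(n); cv2.imwrite(f"pics/{n}9.png",c["color"][:,:,::-1])
```

```text
(no output)
```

View pics/wrist9.png

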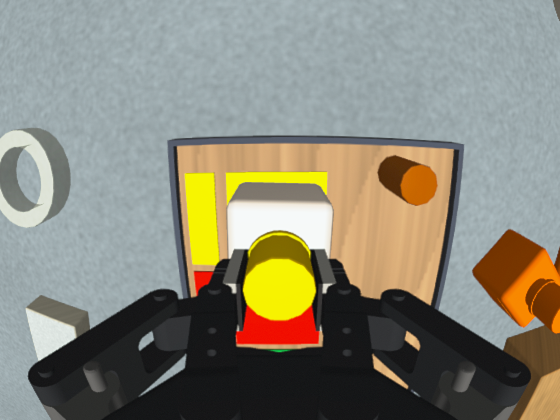

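The view matches the start view of yellow on its pad, so I'm lowering to contact.

{"op": "apply_moves", "data": {"claw": [0.2, 0.2, 0.2, 0.2], "delta_pos": [[0, 0, -0.002], [0, 0, 0], [0, 0, -0.001], [0, 0, 0]], "dr": [[0, 0, 0], [0, 0, 0], [0, 0, 0], [0, 0, 0]]}}

```text
clock: 35.7
position: [492.9, 41.8, 76.1]
orientation: [[-0.001, 0.001, 1.0], [-1.0, -0.0, -0.001], [0.0, -1.0, 0.001]]
contact_force: [-2.1, 0.2, 2.9]
grip_width: 29.1
```

{"op": "apply_moves", "data": {"claw": [1, 1, 1, 1, 1, 1, 1, 1, 1, 1, 1, 1, 1, 1, 1, 1, 1], "delta_pos": [[0, 0, 0], [0, 0, 0], [0, 0, 0], [0, 0, 0.02], [0, 0, 0.04], [0, 0, 0.04], [0, 0, 0.022], [0, -0.03, 0], [0, -0.045, 0], [0, -0.045, 0], [0, -0.045, 0], [0, -0.045, 0], [0, -0.045, 0], [0, -0.045, 0], [-0.0035, -0.03, 0], [0, -0.016, 0], [0, 0, 0]], "dr": [[0, 0, 0], [0, 0, 0], [0, 0, 0], [0, 0, 0], [0, 0, 0], [0, 0, 0], [0, 0, 0], [0, 0, 0], [0, 0, 0], [0, 0, 0], [0, 0, 0], [0, 0, 0], [0, 0, 0], [0, 0, 0], [0, 0, 0], [0, 0, 0], [0, 0, 0]]}}

```text
clock: 37.4
position: [488.9, -306.1, 196.9]
orientation: [[-0.004, -0.0, 1.0], [-1.0, 0.0, -0.004], [-0.0, -1.0, -0.0]]
contact_force: [-0.6, 0.1, 0.4]
grip_width: 85.5
```

{"op": "apply_moves", "data": {"claw": [1, 1, 1, 1, 1, 1, 1, 0.2, 0.2, 0.2, 0.2, 0.2], "delta_pos": [[0, 0, -0.03], [0, 0, -0.04], [0, 0, -0.035], [0, 0, -0.015], [0, 0, -0.01], [0, 0, -0.004], [0, 0, 0], [0, 0, 0], [0, 0, 0], [0, 0, 0], [0, 0, 0], [0, 0, 0]], "dr": [[0, 0, 0], [0, 0, 0], [0, 0, 0], [0, 0, 0], [0, 0, 0], [0, 0, 0], [0, 0, 0], [0, 0, 0], [0, 0, 0], [0, 0, 0], [0, 0, 0], [0, 0, 0]]}}

```text
clock: 38.6
position: [489.2, -304.6, 64.1]
orientation: [[-0.001, 0.001, 1.0], [-1.0, -0.001, -0.001], [0.001, -1.0, 0.001]]
contact_force: [-0.5, 0.2, 3.9]
grip_width: 28.7
```

{"op": "apply_moves", "data": {"claw": [0.2, 0.2, 0.2, 0.2, 0.2, 0.2, 0.2, 0.2, 0.2, 0.2, 0.2, 0.2, 0.2, 0.2, 0.2, 0.2], "delta_pos": [[0, 0, 0.01], [0, 0, 0.025], [0, 0, 0.035], [0, 0, 0.03], [0, 0, 0.025], [0, 0, 0.01], [0, 0.01, 0], [0, 0.025, 0], [0, 0.035, 0], [0, 0.035, 0], [0, 0.035, 0], [0, 0.03, 0], [0.003, 0.02, 0], [0, 0.01, 0], [0, 0.004, 0], [0, 0, 0]], "dr": [[0, 0, 0], [0, 0, 0], [0, 0, 0], [0, 0, 0], [0, 0, 0], [0, 0, 0], [0, 0, 0], [0, 0, 0], [0, 0, 0], [0, 0, 0], [0, 0, 0], [0, 0, 0], [0, 0, 0], [0, 0, 0], [0, 0, 0], [0, 0, 0]]}}

```text
clock: 40.2
position: [491.6, -100.0, 197.7]
orientation: [[-0.0, -0.001, 1.0], [-1.0, 0.0, -0.0], [-0.0, -1.0, -0.001]]
contact_force: [1.0, 0.5, -2.7]
grip_width: 28.8
```

{"op": "apply_moves", "data": {"claw": [0.2, 0.2, 0.2, 0.2, 0.2, 0.2, 0.2, 0.2, 0.2], "delta_pos": [[0, 0, 0], [0, 0, -0.015], [0, 0, -0.03], [0, 0, -0.03], [0, 0, -0.025], [0, 0, -0.015], [0, 0, -0.006], [0, 0, 0], [0, 0, 0]], "dr": [[0, 0, 0], [0, 0, 0], [0, 0, 0], [0, 0, 0], [0, 0, 0], [0, 0, 0], [0, 0, 0], [0, 0, 0], [0, 0, 0]]}}

```text
clock: 41.1
position: [492.7, -101.0, 78.2]
orientation: [[-0.002, 0.001, 1.0], [-1.0, -0.001, -0.002], [0.001, -1.0, 0.001]]
contact_force: [-0.2, -0.9, -1.9]
grip_width: 29.0
```

Run:
```python
from h import *
for n in ["wrist"]:
    c=cam(n); cv2.imwrite(f"pics/{n}10.png",c["color"][:,:,::-1])
```

```text
(no output)
```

View pics/wrist10.png

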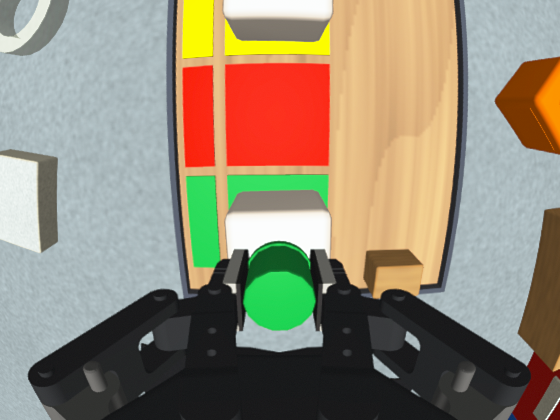

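Green sits over its own pad. I'm lowering it to contact.

{"op": "apply_moves", "data": {"claw": [0.2, 0.2, 0.2, 0.2], "delta_pos": [[0, 0, -0.002], [0, 0, 0], [0, 0, -0.001], [0, 0, 0]], "dr": [[0, 0, 0], [0, 0, 0], [0, 0, 0], [0, 0, 0]]}}

```text
clock: 41.55
position: [492.4, -100.4, 75.1]
orientation: [[-0.001, 0.001, 1.0], [-1.0, -0.0, -0.001], [0.0, -1.0, 0.001]]
contact_force: [-1.5, 0.0, 2.2]
grip_width: 29.1
```

{"op": "apply_moves", "data": {"claw": [1, 1, 1, 1, 1, 1, 1, 1, 1, 1, 1, 1, 1, 1], "delta_pos": [[0, 0, 0], [0, 0, 0], [0, 0, 0], [0, 0, 0.02], [0, 0, 0.04], [0, 0, 0.04], [0, 0, 0.025], [0.01, -0.03, 0], [0.015, -0.04, 0], [0.015, -0.04, 0], [0.015, -0.04, 0], [0.015, -0.04, 0], [0.01, -0.028, 0], [0, 0, 0]], "dr": [[0, 0, 0], [0, 0, 0], [0, 0, 0], [0, 0, 0], [0, 0, 0], [0, 0, 0], [0, 0, 0], [0, 0, 0], [0, 0, 0], [0, 0, 0], [0, 0, 0], [0, 0, 0], [0, 0, 0], [0, 0, 0]]}}

```text
clock: 42.95
position: [572.7, -322.3, 198.0]
orientation: [[-0.005, 0.0, 1.0], [-1.0, -0.001, -0.005], [0.001, -1.0, 0.0]]
contact_force: [-0.5, -0.6, 1.0]
grip_width: 85.5
```

{"op": "apply_moves", "data": {"claw": [1, 1, 1, 1, 1, 1, 1, 0.2, 0.2, 0.2, 0.2, 0.2], "delta_pos": [[0, 0, -0.03], [0, 0, -0.04], [0, 0, -0.035], [0, 0, -0.015], [0, 0, -0.01], [0, 0, -0.004], [0, 0, 0], [0, 0, 0], [0, 0, 0], [0, 0, 0], [0, 0, 0], [0, 0, 0]], "dr": [[0, 0, 0], [0, 0, 0], [0, 0, 0], [0, 0, 0], [0, 0, 0], [0, 0, 0], [0, 0, 0], [0, 0, 0], [0, 0, 0], [0, 0, 0], [0, 0, 0], [0, 0, 0]]}}

```text
clock: 44.15
position: [572.2, -318.6, 66.2]
orientation: [[-0.001, 0.001, 1.0], [-1.0, -0.001, -0.001], [0.001, -1.0, 0.001]]
contact_force: [-0.5, 0.9, 3.5]
grip_width: 28.6
```

{"op": "apply_moves", "data": {"claw": [0.2, 0.2, 0.2, 0.2, 0.2, 0.2, 0.2, 0.2, 0.2, 0.2, 0.2, 0.2, 0.2, 0.2, 0.2, 0.2, 0.2, 0.2, 0.2], "delta_pos": [[0, 0, 0.01], [0, 0, 0.025], [0, 0, 0.035], [0, 0, 0.03], [0, 0, 0.025], [0, 0, 0.01], [-0.003, 0.01, 0], [-0.007, 0.025, 0], [-0.01, 0.035, 0], [-0.01, 0.035, 0], [-0.01, 0.035, 0], [-0.01, 0.035, 0], [-0.01, 0.035, 0], [-0.01, 0.034, 0], [-0.006, 0.025, 0], [-0.004, 0.015, 0], [0, 0.005, 0], [0, 0, 0], [0, 0, 0]], "dr": [[0, 0, 0], [0, 0, 0], [0, 0, 0], [0, 0, 0], [0, 0, 0], [0, 0, 0], [0, 0, 0], [0, 0, 0], [0, 0, 0], [0, 0, 0], [0, 0, 0], [0, 0, 0], [0, 0, 0], [0, 0, 0], [0, 0, 0], [0, 0, 0], [0, 0, 0], [0, 0, 0], [0, 0, 0]]}}

```text
clock: 46.05
position: [492.4, -30.1, 200.1]
orientation: [[-0.002, 0.0, 1.0], [-1.0, -0.0, -0.002], [0.0, -1.0, 0.0]]
contact_force: [-0.4, -0.2, -3.3]
grip_width: 28.8
```

{"op": "apply_moves", "data": {"claw": [0.2, 0.2, 0.2, 0.2, 0.2, 0.2, 0.2, 0.2], "delta_pos": [[0, 0, -0.015], [0, 0, -0.03], [0, 0, -0.03], [0, 0, -0.025], [0, 0, -0.015], [0, 0, -0.006], [0, 0, 0], [0, 0, 0]], "dr": [[0, 0, 0], [0, 0, 0], [0, 0, 0], [0, 0, 0], [0, 0, 0], [0, 0, 0], [0, 0, 0], [0, 0, 0]]}}

```text
clock: 46.85
position: [492.9, -30.0, 80.1]
orientation: [[-0.002, 0.001, 1.0], [-1.0, -0.0, -0.002], [0.0, -1.0, 0.001]]
contact_force: [0.9, -0.4, -2.8]
grip_width: 29.1
```

Run:
```python
from h import *
for n in ["wrist"]:
    c=cam(n); cv2.imwrite(f"pics/{n}11.png",c["color"][:,:,::-1])
```

```text
(no output)
```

View pics/wrist11.png

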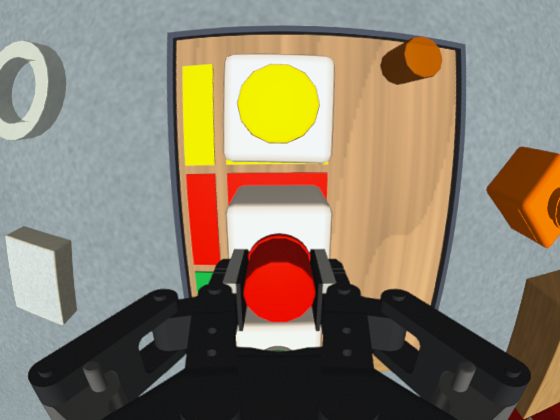

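Red is over its pad between its neighbours, so I'm lowering it.

{"op": "apply_moves", "data": {"claw": [0.2, 0.2, 0.2, 0.2], "delta_pos": [[0, 0, -0.002], [0, 0, 0], [0, 0, -0.001], [0, 0, 0]], "dr": [[0, 0, 0], [0, 0, 0], [0, 0, 0], [0, 0, 0]]}}

```text
clock: 47.3
position: [492.4, -29.3, 77.2]
orientation: [[-0.001, 0.001, 1.0], [-1.0, -0.0, -0.001], [0.0, -1.0, 0.001]]
contact_force: [-1.1, 0.4, 2.7]
grip_width: 28.6
```

Contact. I'm opening, rising and moving back to the mat side for the final check.

{"op": "apply_moves", "data": {"claw": [1, 1, 1, 1, 1, 1, 1, 1, 1, 1, 1, 1, 1, 1, 1, 1], "delta_pos": [[0, 0, 0], [0, 0, 0], [0, 0, 0], [0, 0, 0], [0, 0, 0.02], [0, 0, 0.04], [0, 0, 0.04], [0, 0, 0.04], [0, 0, 0.03], [0, -0.03, 0], [-0.01, -0.04, 0], [-0.01, -0.04, 0], [-0.01, -0.04, 0], [-0.01, -0.04, 0], [0, -0.02, 0], [0, 0, 0]], "dr": [[0, 0, 0], [0, 0, 0], [0, 0, 0], [0, 0, 0], [0, 0, 0], [0, 0, 0], [0, 0, 0], [0, 0, 0], [0, 0, 0], [0, 0, 0], [0, 0, 0], [0, 0, 0], [0, 0, 0], [0, 0, 0], [0, 0, 0], [0, 0, 0]]}}

```text
clock: 48.9
position: [451.7, -242.0, 246.1]
orientation: [[-0.005, 0.0, 1.0], [-1.0, -0.001, -0.005], [0.001, -1.0, 0.0]]
contact_force: [-0.3, 1.0, 0.8]
grip_width: 85.5
```

Run:
```python
from h import *
np.set_printoptions(precision=1,suppress=True)
for n in ["top","scene"]:
    c=cam(n); cv2.imwrite(f"pics/{n}12.png",c["color"][:,:,::-1])
    for col in ["yellow","red","green"]:
        for b in blobs(mask(c["color"],col),60):
            x,y=b[2]
            if (n=="top" and 225<x<345 and 190<y<285) or (n=="scene" and 180<x<350 and 130<y<260): print(n,col,b[0],b[2],at(c,b[2],106)[:2])
    if n=="top": cv2.imwrite("pics/topcrop12.png",cv2.resize(c["color"][185:310,100:350],None,fx=3,fy=3,interpolation=2)[:,:,::-1])
```

```text
top yellow 72 [265.  245.3] [498.9  15.1]
top yellow 114 [252.9 247.7] [493.9  43.5]
top yellow 173 [255.1 267.3] [448.6  39. ]
top red 149 [281.2 245. ] [498.9 -22.6]
top red 113 [283.6 247.3] [493.4 -28.1]
top red 203 [283.3 266.5] [448.8 -26.6]
top green 110 [303.1 242.8] [503.  -73.9]
top green 123 [314.7 246.7] [ 493.3 -101.1]
top green 177 [311.1 266. ] [448.7 -91.5]
scene red 107 [260.2 158.8] [494.8 -27.6]
scene red 154 [258.7 195.3] [582.3 -61.5]
scene green 119 [224.4 168.1] [ 494.4 -101.1]
scene green 138 [228.4 205.4] [ 585.9 -121.6]
```

View pics/topcrop12.png

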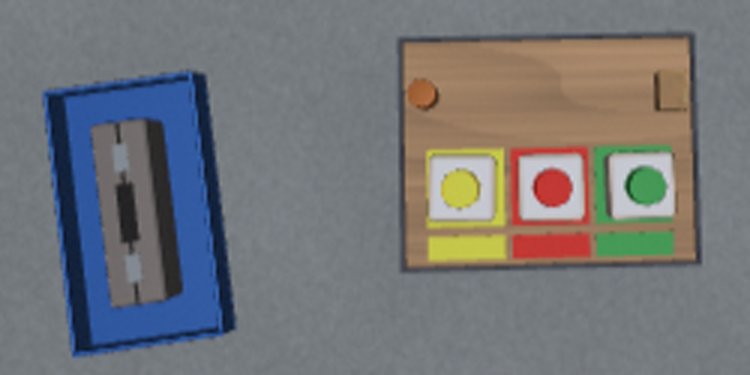

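View pics/scene12.png

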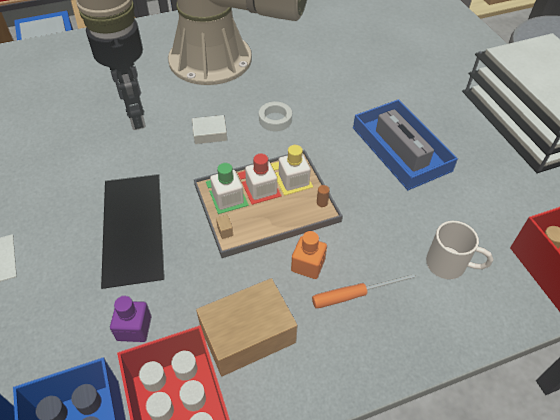

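Each bottle stands on the pad of its own colour, at most 2 mm from the pad centre. The case is upright in the tote, and the arm is clear.

```bash
python3 -c "
from cell import r
print(r.close_job())"
```

```text
the job is handed in; nothing more can be done
None
```

I stood the three bottles on the black mat, then set the grey case upright and lengthwise in the blue tote. After that I put each bottle back on the pad of its own cap's colour. The job was handed in at about 49 s of the 144 s allowed; no verdict was reported.

**Bottles:** in the last top picture the cap centres lie within about 2 mm of the pad centres measured earlier (limit 12 mm). The last scene picture gives the same for red and green, within about 2.5 mm. It gave no colour reading for yellow, though yellow stands on its pad in that picture.

**Case and release:** the case looks upright and centred in the tote by eye; I took no pixel measurement of it after letting go. The gripper is open and well clear of everything, and none of my checks failed or disagreed by more than the 2–3 mm of calibration error.

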